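# Line up an analyser cover's hinge for its pin

### The job

Lift the blue cover out of its aluminium stand and bring its hinge knuckle down between the two ears of the analyser hinge that has the pin waiting in the holder beside it (the other hinge's holder is empty). Keep the cover upright with the knuckle hole centred on the ear holes so that the pin could be pushed straight through, and finish still holding it there, still and hanging free in the gripper without resting or pressing on the analyser. Do not disturb the other things on the bench.

Things in the scene. Friction and masses are not known exactly. Their poses are not given: they have to be found in the camera images.
- cover: Blue upright hinge cover (the moving leaf), 105 to 196 g, 113 mm high. Origin: centre of its underside (lowest point of the knuckle); z up, y along the hinge axis, x across its thickness. Blue plate 6 mm thick (x), 90 mm wide (y), from 35 to 90 mm height, below it a neck 8 mm thick and 30 mm wide. Same seen from front and back. Stands in the stand; lifts straight up.
- cover_knuckle (a point): Centre of the hole of the cover's steel knuckle tube, on the hinge axis, 13 mm above the cover's origin; axes as the cover's. Tube 26 mm outer diameter, 14 mm hole, 30 mm long along y, so 5 mm play to each ear.
- cover_grip (a point): Centre of the white grip bar along the cover's top, 99 mm above the cover's origin. Bar 14 mm thick (x), 50 mm wide (y), from 85 to 113 mm height: pinch it from above across its thickness (fingers closing along the cover's x).
- stand: Fixed aluminium stand for the cover, base 90 x 124 mm and 6 mm thick, two slotted posts 72 mm high that guide the plate's side edges with 1.5 mm (x) and 2.5 mm (y) play. Origin at the centre of its underside. Axes parallel to the cover's at the start; the cover's underside stands on the base, 6 mm above the bench.
- analyser: Fixed grey bench analyser, 280 mm (x) x 380 mm (y), flat deck 75 mm above the bench. Origin at the centre of its underside, z up. Two equal dark steel hinges stand on the deck, one to the left (+y) and one to the right (-y), their axes along y.
- hinge_left (a point): Point on the left hinge's axis midway between its two ears, where the knuckle hole's centre belongs: 105 mm above the bench, 90 mm to +y of the analyser's centre. Axes as the analyser's. Ears 40 mm apart inside, 10 mm thick (y), 26 mm outer diameter, 14 mm hole, tops 118 mm above the bench. A plate lies 25 mm below the axis: a centred knuckle hangs 12 mm above it, touching nothing.
- hinge_right (a point): The same for the right hinge, 90 mm to -y of the analyser's centre.
- pin_holder: Yellow round holder (34 mm foot, 20 mm high) fixed on the deck, with the 10 mm steel hinge pin standing in it, orange 20 mm head, top 66 mm above the deck. Origin under its centre. It stands 85 mm from its hinge (60 mm to +x, 60 mm outward from the analyser's middle): the hinge nearer to it is the one to use. Not to be handled.
- empty_holder: The same yellow holder without a pin, 20 mm high, in the same place beside the other hinge. Origin at the centre of its underside.
- bottle_clear: Bystander: clear bottle with blue cap, 80 mm diameter, 190 mm high; origin under its centre.
- bottle_amber: Bystander: amber bottle with blue cap, 54 mm diameter, 110 mm high; origin under its centre.
- tip_box: Bystander: orange pipette tip box, 80 x 115 x 50 mm high; origin under its centre.
- screwdriver: Bystander: screwdriver with red handle, lying along its x; origin under its middle.
- beaker: Bystander: glass beaker, 70 mm diameter, 85 mm high; origin under its centre.
- jar: Bystander: white jar with red cap, 66 mm diameter, 80 mm high; origin under its centre.
- tube_rack: Bystander: green tube rack block, 70 x 160 x 45 mm high; origin under its centre.

How it is judged:
By the outcome, as a careful person would: the job done as asked, in the order asked, and still so for the second after the job is handed in, while the arm keeps its last pose, push and grip.
It also fails if it takes over 32 s, if anything falls off the work surface, if the arm or the gripper's body presses on something with over 40 N, if the wrist force passes 120 N, or if a joint passes its speed limit or range.

### The arm

A 6-joint arm with a two-finger parallel gripper is mounted at the origin on the work surface. World frame = base frame: x ahead of the robot, y to its left, z up, the work surface at z = 0. Lengths are in m, angles in rad, forces in N, time in s.
With the tool pointing down it reaches from about 0.35 to 0.775 m from the base axis. Payload 5.5 kg.
Tool frame: the origin (TCP) lies at the very end of the fingers, on their centre line; the grasp point (between the pads) lies 19 mm behind it; x points along the fingers, y is the direction in which the jaws open and shut, and the axes are right-handed (so a half turn about x gives the same grasp; the last joint's range is limited). The gripper opens to 85 mm and grips with 20 to 120 N. Pads are 22 mm wide; open, the fingers measure 114 mm over their backs; the gripper's body (76 mm by 85 mm) begins 54 mm behind the grasp point. The pads swing forward as they close: fully open they stand 13 mm farther back than shut.
Start: joints at [1.097, 0.313, 0.046, 1.304, 0, 1.431], TCP at [0.188, 0.543, 0.231] pointing down, gripper open.
Joint ranges: [-2.76, 2.76], [-0.86, 1.69], [-1.03, 1.26], [-2.2, 2.34], [-1.47, 1.5], [-3.14, 3.14]. Speed limits (rad/s): [2.57, 2.57, 3.14, 3.14, 3.14, 3.14].

### API

Orientations are given as a unit quaternion [w, x, y, z].
In Python, from workcell import env gives the robot as it stands.
- The arm moves only by the tool drive_tool, never from a script. Its argument "plan" is a list that holds one entry, the list of rows, each a list of 7 numbers: the shift along the tool's x, y, z in cm, then the turn, a rotation vector about the tool's x, y, z in degrees, then the opening, from 0 (shut) to 1 (fully open). In form: [[[tx, ty, tz, wx, wy, wz, fingers], ...]]. A call has exactly 5 rows; each row shifts and turns the commanded pose from where the row before left it, along the tool's axes as they then stand; what a row does not reach is not made up. A row lasts 1/12 s, in which the tool goes at most 41.7 mm and 7.16 degrees, less where a joint would pass 70% of its speed; a pose out of reach is approached as far as the arm can. A call with a gripper value outside its range is refused whole. The fingers move at their own pace and stop on an object; "squeeze" is the grip in N (left out, the last holds). Time passes only in rows, so rows that do not move let the fingers close, or fill a call up. It gives the time, the measured TCP pose, the force and the opening at its end, in the units of the state.
- env.get_state(): the state, without advancing time (a new reading comes with each control period).
- env.read_camera(name): name is "scene" or "side" or "wrist"; returns the picture (400x640x3 uint8, red, green, blue); there is no depth.
- env.camera_model(name): a dict with "camera_matrix" (3x3 intrinsics, pixels), "camera_from_world" (4x4, takes a point from world to camera coordinates); the wrist camera has in their place "T_tool_cam" (4x4, takes a point from camera to tool coordinates, whose origin is the TCP and whose axes are the tool frame's). Camera axes: x right, y down, z forward; pixel columns grow to the right and rows downward; lengths in m; the calibration is good to about 2 mm. A picture is of the moment at which its call begins: read the wrist's pose just before it. camera_model takes no time and is no camera call.
- env.hand_in(): hands the job in, once; it reports no verdict.
The state is a dict: "clock": time; "joint_pos": joint angles; "qvel": joint speeds; "tau": joint torques, N m; "tcp_pos": TCP position; "orientation": TCP orientation; "wrist_force": force on the tool from outside, world axes, zero at the start; "ft_torque": the same for the moment, N m; "finger_gap": finger opening in m.
Only numpy, scipy, OpenCV 4.12 (cv2) and the standard library are available. Lean on these libraries where they do the work, as an engineer would, in place of code of your own. Each camera call takes 0.05 s, during which the arm holds its last target.

## Working session

There is one attempt and no reset: what is moved stays moved. The work goes in short steps, Python scripts to look and compute and a tool call to move; the robot and the scene stay as the last step left them, time stands still between calls to the robot, and variables do not carry over. Pictures are saved under pics/ and viewed, and the job is handed in when it is done.

Besides the shell and the picture viewer there is one more tool, called by a JSON object that holds its "method" and its "body", one argument or row to a line. drive_tool: Moves the arm, as the interface text tells. Its arguments: {"type":"object","properties":{"plan":{"type":"array","items":{"type":"array","items":{"type":"array","items":{"type":"number"}}}},"squeeze":{"type":"number"}},"required":["plan"]}

```bash
mkdir -p pics; ls; python3 - <<'E'
from workcell import env
import cv2,numpy as np
np.set_printoptions(precision=4,suppress=True)
for n in ["scene","side","wrist"]:
    if n=="wrist": print(env.get_state())
    im=env.read_camera(n); cv2.imwrite(f"pics/{n}0.png",im[:,:,::-1])
    print(n,env.camera_model(n))
E
```

```text
pics
scene {'camera_matrix': array([[520.9751,   0.    , 315.5068],
       [  0.    , 520.9751, 200.449 ],
       [  0.    ,   0.    ,   1.    ]]), 'camera_from_world': array([[ 0.2206,  0.9753, -0.0046, -0.0732],
       [ 0.7617, -0.1752, -0.6238, -0.3252],
       [-0.6092,  0.1341, -0.7816,  1.7986],
       [ 0.    ,  0.    ,  0.    ,  1.    ]])}
side {'camera_matrix': array([[424.2059,   0.    , 326.5565],
       [  0.    , 424.2059, 199.4177],
       [  0.    ,   0.    ,   1.    ]]), 'camera_from_world': array([[ 0.8748, -0.4844, -0.0056, -0.4488],
       [-0.3052, -0.5421, -0.7829,  0.2073],
       [ 0.3762,  0.6867, -0.6221,  1.3388],
       [ 0.    ,  0.    ,  0.    ,  1.    ]])}
{'clock': 0.1, 'joint_pos': array([ 1.0974,  0.314 ,  0.0451,  1.3036, -0.    ,  1.4312]), 'qvel': array([ 0.001 , -0.0034,  0.0032,  0.0004, -0.0001, -0.0001]), 'tau': array([  0.0021, -48.1725,  29.9245,   0.0127,  -0.0001,   0.    ]), 'tcp_pos': array([0.1882, 0.5429, 0.2305]), 'orientation': array([ 0.6971,  0.1169,  0.6975, -0.118 ]), 'wrist_force': array([ 0.0994, -0.6196, -1.4141]), 'ft_torque': array([ 0.0293, -0.0056,  0.014 ]), 'finger_gap': 0.08536709776522637}
wrist {'camera_matrix': array([[318.4584,   0.    , 318.9921],
       [  0.    , 318.4584, 200.2797],
       [  0.    ,   0.    ,   1.    ]]), 'T_tool_cam': array([[ 0.0008, -0.2588,  0.9659, -0.143 ],
       [ 1.    ,  0.0007, -0.0006, -0.    ],
       [-0.0006,  0.9659,  0.2588, -0.0656],
       [ 0.    ,  0.    ,  0.    ,  1.    ]])}
```

View pics/scene0.png

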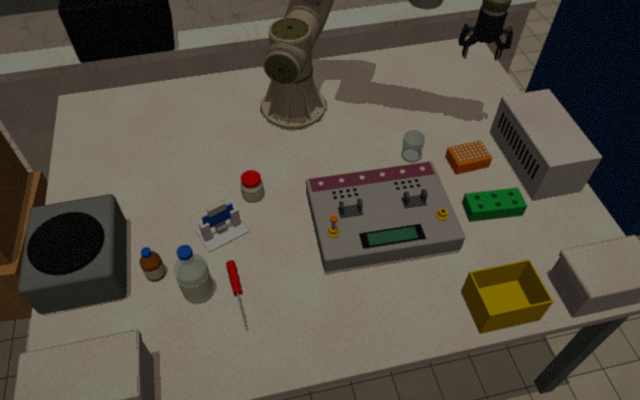

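View pics/side0.png

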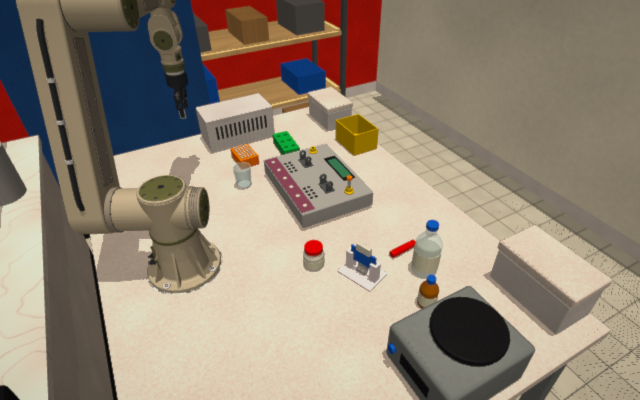

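View pics/wrist0.png

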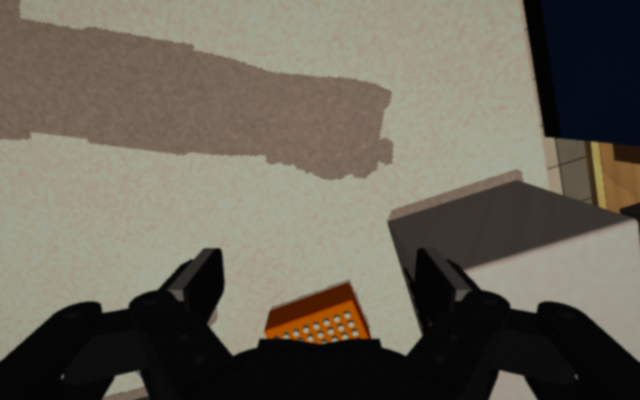

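The pin (orange head, scene px ~334,219) stands by the hinge at ~(350,208), which is the right (-y) one. The cover is at ~(220,215). I'll zoom in on both.

```bash
python3 - <<'E'
import cv2,numpy as np
s=cv2.imread("pics/scene0.png");d=cv2.imread("pics/side0.png")
def c(im,x,y,w,h,k): return cv2.resize(im[y:y+h,x:x+w],None,fx=k,fy=k,interpolation=cv2.INTER_CUBIC)
cv2.imwrite("pics/z_scene_cov.png",c(s,190,190,70,60,10))
cv2.imwrite("pics/z_side_cov.png",c(d,330,230,70,60,10))
cv2.imwrite("pics/z_scene_an.png",c(s,300,155,170,115,4.7))
cv2.imwrite("pics/z_side_an.png",c(d,255,135,125,95,6))
E
```

```text
(no output)
```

View pics/z_scene_cov.png

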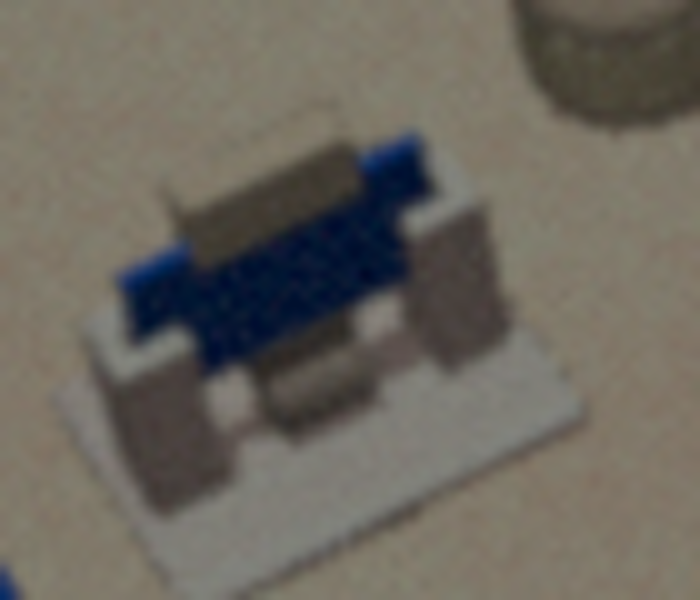

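View pics/z_side_cov.png

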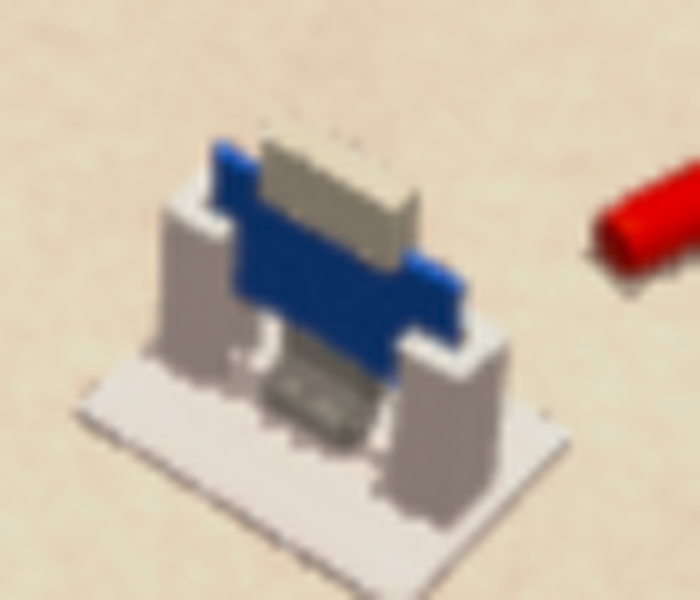

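View pics/z_scene_an.png

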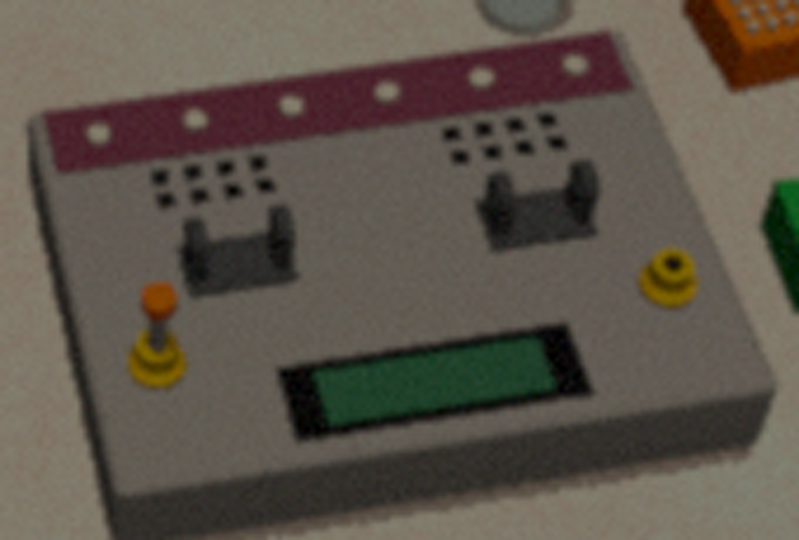

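View pics/z_side_an.png

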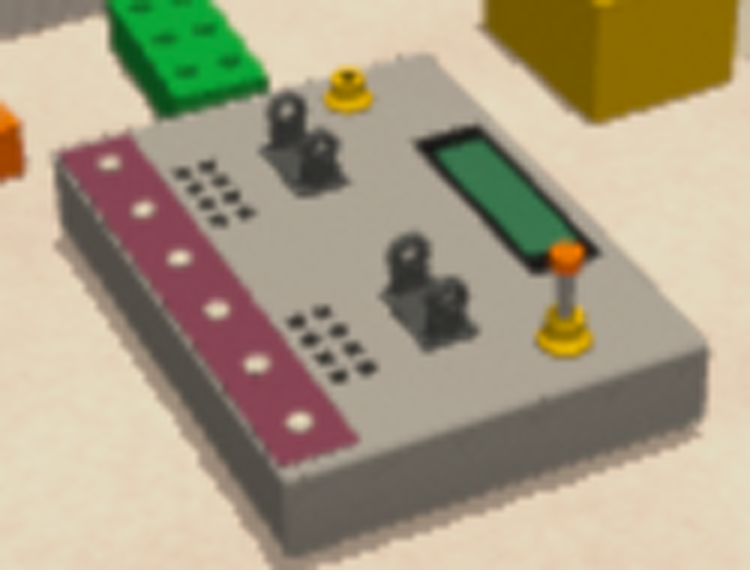

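```bash
cat > h.py <<'E'
import numpy as np
from scipy.optimize import least_squares
from scipy.spatial.transform import Rotation as R
from workcell import env
CM={n:env.camera_model(n) for n in ("scene","side","wrist")}
def proj(cam,P,st=None):
    P=np.atleast_2d(P); K=CM[cam]["camera_matrix"]
    if cam=="wrist":
        q=st["orientation"]; T=np.eye(4); T[:3,:3]=R.from_quat(q,scalar_first=True).as_matrix(); T[:3,3]=st["tcp_pos"]
        M=np.linalg.inv(T@CM["wrist"]["T_tool_cam"])
    else: M=CM[cam]["camera_from_world"]
    c=P@M[:3,:3].T+M[:3,3]; u=c@K.T
    return u[:,:2]/u[:,2:]
def place(p,P):
    P=np.array(P,float)/1000; c,s=np.cos(p[2]),np.sin(p[2])
    return np.c_[p[0]+c*P[:,0]-s*P[:,1],p[1]+s*P[:,0]+c*P[:,1],P[:,2]]
def fit(obs,p0):
    # obs: (cam,[X,Y,Z mm],[u,v],state or None)
    def f(p):
        return np.concatenate([(proj(c,place(p,[P]),st)[0]-uv) for c,P,uv,st in obs])
    r=least_squares(f,p0,loss="soft_l1"); e=f(r.x).reshape(-1,2)
    cov=np.linalg.inv(r.jac.T@r.jac)
    return r.x,e,np.sqrt(np.diag(cov))
def uncrop(x,y,k,o): return np.array([(x+.5)/k-.5+o[0],(y+.5)/k-.5+o[1]])
E
cat > m0.py <<'E'
from h import *
np.set_printoptions(precision=4,suppress=True)
sc=lambda x,y:uncrop(x,y,10,(190,190)); sd=lambda x,y:uncrop(x,y,10,(330,230))
cov=[("scene",[45,62,6],sc(588,408)),("scene",[-45,-62,6],sc(55,395)),
("scene",[7,-25,91],sc(203,265)),("scene",[7,25,91],sc(360,195)),("scene",[7,-25,119],sc(180,212)),("scene",[7,25,119],sc(345,145)),
("scene",[-3,-45,96],sc(118,275)),("scene",[-3,45,96],sc(415,135)),
("side",[-7,25,119],sd(265,140)),("side",[-7,-25,119],sd(415,205)),("side",[-7,-25,91],sd(400,272)),("side",[-7,25,91],sd(258,200)),
("side",[-3,45,96],sd(215,145)),("side",[3,-45,96],sd(465,282)),("side",[-45,62,6],sd(75,412)),("side",[45,-62,6],sd(570,440))]
ac=lambda x,y:uncrop(x,y,4.7,(300,155)); ad=lambda x,y:uncrop(x,y,6,(255,135))
an=[("scene",[-140,-190,75],ac(38,115)),("scene",[-140,190,75],ac(622,32)),("scene",[140,190,75],ac(775,387)),("scene",[140,-190,75],ac(115,497)),
("side",[-140,190,75],ad(60,155)),("side",[140,190,75],ad(430,56)),("side",[140,-190,75],ad(708,350)),("side",[-140,-190,75],ad(283,473)),
("scene",[60,-150,141],ac(160,292)),("side",[60,-150,141],ad(566,248)),("scene",[60,150,95],ac(673,263)),("side",[60,150,95],ad(347,78)),
("side",[0,-70,105],ad(411,254)),("side",[0,110,105],ad(289,107))]
for nm,o,p0 in (("cover",cov,[.5,-.2,.4]),("analyser",an,[.5,.1,0])):
    p,e,s=fit([x+(None,) for x in o],p0); print(nm,p,np.degrees(p[2]),"sd",s)
    for x,r in zip(o,e): print(x[0],x[1],r.round(2))
    if nm=="analyser": print(place(p,[[0,-90,105],[60,-150,75]]))
E
python3 m0.py
```

```text
cover [ 0.471  -0.3027  0.3599] 20.622351015517296 sd [0.001  0.0009 0.0206]
scene [45, 62, 6] [0.26 0.47]
scene [-45, -62, 6] [-0.5 -0.1]
scene [7, -25, 91] [-0.18  1.37]
scene [7, 25, 91] [0.89 0.15]
scene [7, -25, 119] [0.38 0.28]
scene [7, 25, 119] [ 0.93 -1.3 ]
scene [-3, -45, 96] [-0.47  0.06]
scene [-3, 45, 96] [ 0.02 -0.64]
side [-7, 25, 119] [-0.26 -0.51]
side [-7, -25, 119] [-1.38  0.87]
side [-7, -25, 91] [-0.43  0.98]
side [-7, 25, 91] [0.09 0.26]
side [-3, 45, 96] [-0.06  0.77]
side [3, -45, 96] [0.82 0.09]
side [-45, 62, 6] [ 0.35 -0.19]
side [45, -62, 6] [ 0.8  -0.27]
analyser [ 0.5422  0.1403 -0.0421] -2.4130221501190245 sd [0.0012 0.0013 0.0058]
scene [-140, -190, 75] [-2.33 -0.95]
scene [-140, 190, 75] [ 0.56 -1.14]
scene [140, 190, 75] [1.97 0.49]
scene [140, -190, 75] [-0.24 -0.34]
side [-140, 190, 75] [-2.02 -1.17]
side [140, 190, 75] [-0.31 -1.35]
side [140, -190, 75] [ 1.05 -1.12]
side [-140, -190, 75] [-0.19  1.61]
scene [60, -150, 141] [-0.11  0.55]
side [60, -150, 141] [0.06 0.83]
scene [60, 150, 95] [0.38 0.57]
side [60, 150, 95] [ 0.13 -0.06]
side [0, -70, 105] [0.21 0.9 ]
side [0, 110, 105] [0.12 1.41]
[[ 0.5384  0.0504  0.105 ]
 [ 0.5958 -0.0121  0.075 ]]
```

```bash
cat >> h.py <<'E'
def rel(target,yaw,st=None):
    """target TCP, yaw = world direction angle (rad) of tool y with tool x down; returns shift cm in tool axes and rotvec deg"""
    st=st or env.get_state(); r=R.from_quat(st["orientation"],scalar_first=True)
    y=np.array([np.cos(yaw),np.sin(yaw),0]); x=np.array([0,0,-1.]); z=np.cross(x,y)
    rt=R.from_matrix(np.c_[x,y,z])
    return (r.inv().apply(np.array(target)-st["tcp_pos"])*100).round(2),np.degrees((r.inv()*rt).as_rotvec()).round(2)
E
python3 - <<'E'
from h import *
np.set_printoptions(precision=4,suppress=True)
st=env.get_state(); m=R.from_quat(st["orientation"],scalar_first=True).as_matrix(); print(m, np.degrees(np.arctan2(m[1,1],m[0,1])))
print(rel([.42,.12,.25],np.radians(20.6)), rel([.471,-.303,.25],np.radians(20.6)))
print(rel([.42,.12,.25],np.radians(200.6)))
# q: tool y yaw vs j1, j6
print(np.degrees(st["joint_pos"]))
E
```

```text
[[-0.0007  0.3276  0.9448]
 [-0.0013  0.9448 -0.3276]
 [-1.     -0.0014 -0.0002]] 70.87440362497888
(array([ -1.9 , -32.37,  35.76]), array([50.27,  0.02,  0.08])) (array([ -1.85, -70.66,  54.43]), array([50.27,  0.02,  0.08]))
(array([ -1.9 , -32.37,  35.76]), array([-129.73,   -0.1 ,    0.03]))
[62.8769 17.9816  2.5905 74.6901  0.001  82.0025]
```

```bash
cat >> h.py <<'E'
def rows(target,yaw,n,st=None,nt=None):
    st=st or env.get_state(); r=R.from_quat(st["orientation"],scalar_first=True); p=st["tcp_pos"]
    s,w=rel(target,yaw,st); nt=nt or n
    d=(np.array(target)-p)/n; out=[]
    for i in range(n):
        wi=w/nt if i<nt else w*0
        out.append([*(r.inv().apply(d)*100).round(1),*wi.round(1)])
        r=r*R.from_rotvec(np.radians(wi))
    for o in out: print([float(v) for v in o])
E
python3 -c "
from h import *
rows([.42,.12,.25],np.radians(20.6),15,nt=10)"
```

```text
[-0.1, -2.2, 2.4, 5.0, 0.0, 0.0]
[-0.1, -1.9, 2.6, 5.0, 0.0, 0.0]
[-0.1, -1.7, 2.7, 5.0, 0.0, 0.0]
[-0.1, -1.5, 2.9, 5.0, 0.0, 0.0]
[-0.1, -1.2, 3.0, 5.0, 0.0, 0.0]
[-0.1, -0.9, 3.1, 5.0, 0.0, 0.0]
[-0.1, -0.7, 3.1, 5.0, 0.0, 0.0]
[-0.1, -0.4, 3.2, 5.0, 0.0, 0.0]
[-0.1, -0.1, 3.2, 5.0, 0.0, 0.0]
[-0.1, 0.2, 3.2, 5.0, 0.0, 0.0]
[-0.1, 0.5, 3.2, 0.0, 0.0, 0.0]
[-0.1, 0.5, 3.2, 0.0, 0.0, 0.0]
[-0.1, 0.5, 3.2, 0.0, 0.0, 0.0]
[-0.1, 0.5, 3.2, 0.0, 0.0, 0.0]
[-0.1, 0.5, 3.2, 0.0, 0.0, 0.0]
```

{"method": "drive_tool", "body": {
  "plan": [
    [[-0.1,-2.2,2.4,5,0,0,1],[-0.1,-1.9,2.6,5,0,0,1],[-0.1,-1.7,2.7,5,0,0,1],[-0.1,-1.5,2.9,5,0,0,1],[-0.1,-1.2,3.0,5,0,0,1]]
  ]
}}

```text
clock: 0.57
tcp_pos: [0.2666, 0.4003, 0.236]
orientation: [0.655, 0.267, 0.655, -0.267]
wrist_force: [-0.1, -0.3, 0.8]
finger_gap: 0.0854
```

{"method": "drive_tool", "body": {
  "plan": [
    [[-0.1,-0.9,3.1,5,0,0,1],[-0.1,-0.7,3.1,5,0,0,1],[-0.1,-0.4,3.2,5,0,0,1],[-0.1,-0.1,3.2,5,0,0,1],[-0.1,0.2,3.2,5,0,0,1]]
  ]
}}

```text
clock: 0.98
tcp_pos: [0.3445, 0.26, 0.2413]
orientation: [0.581, 0.402, 0.581, -0.402]
wrist_force: [0.1, 0.1, 0.3]
finger_gap: 0.0854
```

{"method": "drive_tool", "body": {
  "plan": [
    [[-0.1,0.5,3.2,0,0,0,1],[-0.1,0.5,3.2,0,0,0,1],[-0.1,0.5,3.2,0,0,0,1],[-0.1,0.5,3.2,0,0,0,1],[-0.1,0.5,3.2,0,0,0,1]]
  ]
}}

```text
clock: 1.4
tcp_pos: [0.425, 0.1194, 0.2463]
orientation: [0.582, 0.401, 0.582, -0.401]
wrist_force: [0.7, -0.2, -0.4]
finger_gap: 0.0852
```

```bash
python3 -c "
from h import *
from workcell import env
import cv2
s=env.get_state(); print(s['clock'],s['tcp_pos'],s['qvel'].round(2))
import pickle; pickle.dump(s,open('w1.pkl','wb'))
cv2.imwrite('pics/w1.png',env.read_camera('wrist')[:,:,::-1])
print(rel([.471,-.303,.25],np.radians(20.6)))
rows([.471,-.303,.25],np.radians(20.6),10)
an=[.5422,.1403,-.0421]
print(proj('wrist',place(an,[[0,-120,105],[0,-110,105],[0,-70,105],[0,-60,105],[60,-150,141],[-140,-190,75]]),s).round(0))"
```

```text
1.4 [0.42495782 0.11938368 0.2462592 ] [-0.83  0.16  0.2   0.03  0.   -0.83]
(array([ -0.23, -10.75,  40.67]), array([ 0.03,  0.22, -0.08]))
[-0.0, -1.1, 4.1, 0.0, 0.0, -0.0]
[-0.0, -1.1, 4.1, 0.0, 0.0, -0.0]
[-0.0, -1.1, 4.1, 0.0, 0.0, -0.0]
[-0.0, -1.1, 4.1, 0.0, 0.0, -0.0]
[-0.0, -1.1, 4.1, 0.0, 0.0, -0.0]
[-0.0, -1.1, 4.1, 0.0, 0.0, -0.0]
[-0.0, -1.1, 4.1, 0.0, 0.0, -0.0]
[-0.0, -1.1, 4.1, 0.0, 0.0, -0.0]
[-0.0, -1.1, 4.1, 0.0, 0.0, -0.0]
[-0.0, -1.1, 4.1, 0.0, 0.0, -0.0]
[[387. 315.]
 [392. 307.]
 [410. 275.]
 [415. 266.]
 [437. 385.]
 [242. 306.]]
```

View pics/w1.png

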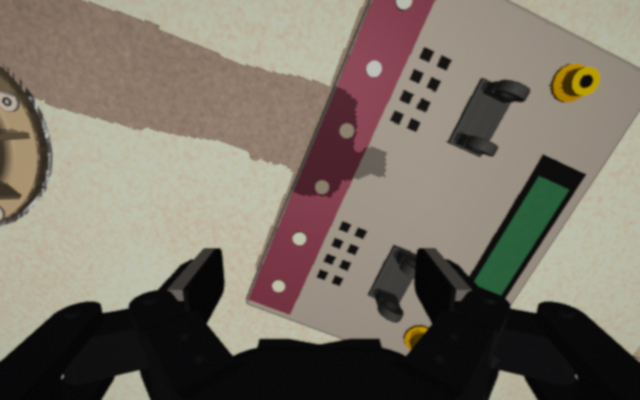

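{"method": "drive_tool", "body": {
  "plan": [
    [[0,-1.1,4.1,0,0,0,1],[0,-1.1,4.1,0,0,0,1],[0,-1.1,4.1,0,0,0,1],[0,-1.1,4.1,0,0,0,1],[0,-1.1,4.1,0,0,0,1]]
  ]
}}

```text
clock: 1.87
tcp_pos: [0.4456, -0.0879, 0.2462]
orientation: [0.582, 0.401, 0.582, -0.401]
wrist_force: [1.0, 0.3, -0.1]
finger_gap: 0.0854
```

{"method": "drive_tool", "body": {
  "plan": [
    [[0,-1.1,4.1,0,0,0,1],[0,-1.1,4.1,0,0,0,1],[0,-1.1,4.1,0,0,0,1],[0,-1,3,0,0,0,1],[0,0,0,0,0,0,1]]
  ]
}}

```text
clock: 2.28
tcp_pos: [0.4603, -0.2478, 0.2453]
orientation: [0.582, 0.402, 0.581, -0.403]
wrist_force: [0.4, -0.2, 0.4]
finger_gap: 0.0853
```

```bash
python3 -c "
from h import *
from workcell import env
import cv2
s=env.get_state(); print(s['clock'],s['tcp_pos'],s['qvel'].round(2))
import pickle; pickle.dump(s,open('w2.pkl','wb'))
im=env.read_camera('wrist')[:,:,::-1].copy()
cv2.imwrite('pics/w2.png',im)
c=[.471,-.3027,.3599]
P=[[x,y,z] for x,y,z in [(7,-25,119),(7,25,119),(-7,25,119),(-7,-25,119),(3,45,96),(3,-45,96),(-3,45,96),(-3,-45,96),(45,62,6),(45,-62,6),(-45,62,6),(-45,-62,6)]]
q=proj('wrist',place(c,P),s); print(q.round(0))
x0,y0=190,30
z=cv2.resize(im[y0:y0+240,x0:x0+265],None,fx=3,fy=2.5,interpolation=cv2.INTER_CUBIC)
z=cv2.resize(im[y0:y0+195,x0:x0+260],None,fx=3,fy=3,interpolation=cv2.INTER_CUBIC)
cv2.imwrite('pics/w2z.png',z)"
```

```text
2.2833 [ 0.46033167 -0.24777225  0.24533312] [ 0.07 -0.04 -0.06  0.04  0.04  0.07]
[[317. 276.]
 [317. 225.]
 [301. 225.]
 [302. 276.]
 [313. 197.]
 [313. 282.]
 [306. 197.]
 [307. 282.]
 [349. 165.]
 [347. 259.]
 [274. 165.]
 [278. 259.]]
```

View pics/w2.png

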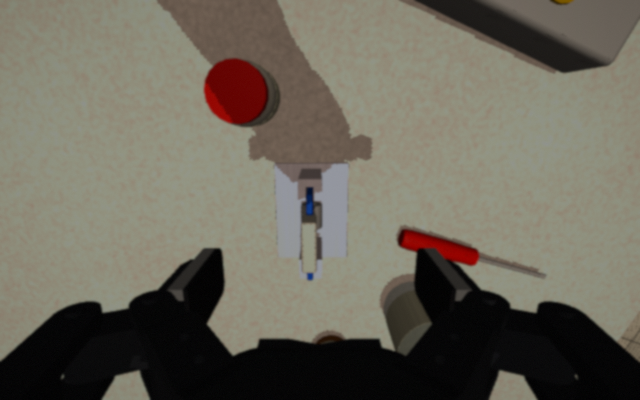

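View pics/w2z.png

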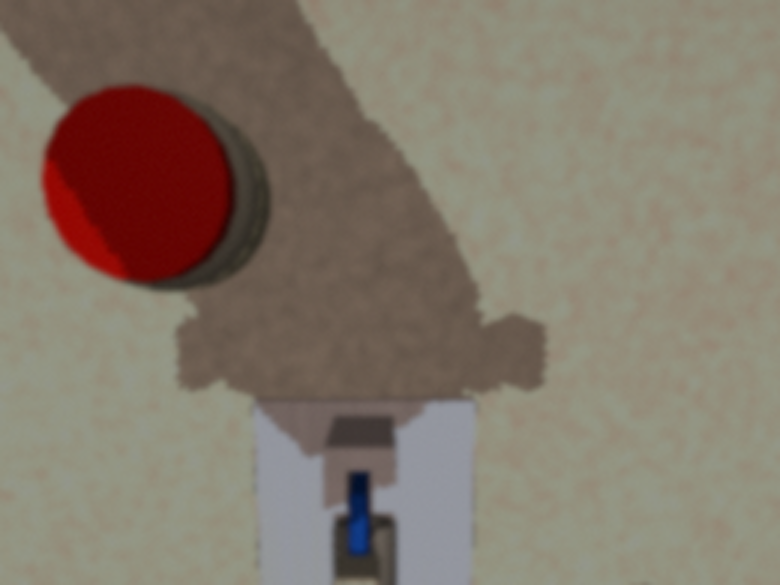

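```bash
python3 - <<'E'
from h import *
def ray(cam,uv,z):
    M=CM[cam]["camera_from_world"];d=M[:3,:3].T@np.linalg.inv(CM[cam]["camera_matrix"])@[*uv,1];o=-M[:3,:3].T@M[:3,3]
    return o+d*(z-o[2])/d[2]
for c,uv in (("scene",(184,251)),("side",(432.5,224.5))): print(c,ray(c,uv,.19))
rel_=rel([.471,-.303,.16],np.radians(20.6)); print(rel_); rows([.471,-.3025,.14],np.radians(20.6),5)
E
```

```text
scene [ 0.64800727 -0.38226628  0.19      ]
side [ 0.64324304 -0.38484723  0.19      ]
(array([ 8.53, -0.99,  5.84]), array([ 0.01, -0.04,  0.03]))
[2.1, -0.2, 1.2, 0.0, -0.0, 0.0]
[2.1, -0.2, 1.2, 0.0, -0.0, 0.0]
[2.1, -0.2, 1.2, 0.0, -0.0, 0.0]
[2.1, -0.2, 1.2, 0.0, -0.0, 0.0]
[2.1, -0.2, 1.2, 0.0, -0.0, 0.0]
```

{"method": "drive_tool", "body": {
  "plan": [
    [[1.1,-0.3,2.0,0,0,0,1],[2.2,-0.3,2.0,0,0,0,1],[2.6,-0.2,1.1,0,0,0,1],[2.6,-0.1,0.6,0,0,0,1],[1.0,0,0,0,0,0,1]]
  ]
}}

```text
clock: 2.75
tcp_pos: [0.4706, -0.297, 0.1476]
orientation: [0.58, 0.401, 0.584, -0.401]
wrist_force: [-1.5, 0.8, -0.3]
finger_gap: 0.0857
```

```bash
python3 -c "
from h import *
from workcell import env
import cv2
s=env.get_state(); print(s['clock'],s['tcp_pos'],s['qvel'].round(2))
im=env.read_camera('wrist')[:,:,::-1].copy()
s=env.get_state(); print(s['clock'],s['tcp_pos'],s['qvel'].round(2))
import pickle; pickle.dump(s,open('w3.pkl','wb'))
im=env.read_camera('wrist')[:,:,::-1].copy()
c=[.471,-.3027,.3599]
P=[(7,-25,119),(7,25,119),(-7,25,119),(-7,-25,119),(45,62,6),(-45,62,6)]
q=proj('wrist',place(c,P),s); print(q.round(1))
print(rel([.471,-.3027,.087],c[2]))
z=cv2.resize(im[130:330,200:440],None,fx=3,fy=3,interpolation=cv2.INTER_CUBIC)
cv2.imwrite('pics/w3z.png',z)"
```

```text
2.75 [ 0.47058827 -0.29702368  0.14760652] [ 0.02  0.04 -0.18 -0.21  0.01  0.01]
2.8 [ 0.46991748 -0.29595277  0.14698342] [ 0.01 -0.03  0.05  0.08 -0.    0.  ]
[[328.7 283.7]
 [329.9 202.9]
 [304.8 202.7]
 [305.3 283.5]
 [370.4 128.3]
 [267.1 127.7]]
(array([ 6.21, -0.17,  0.67]), array([ 0.3 , -0.31,  0.14]))
```

View pics/w3z.png

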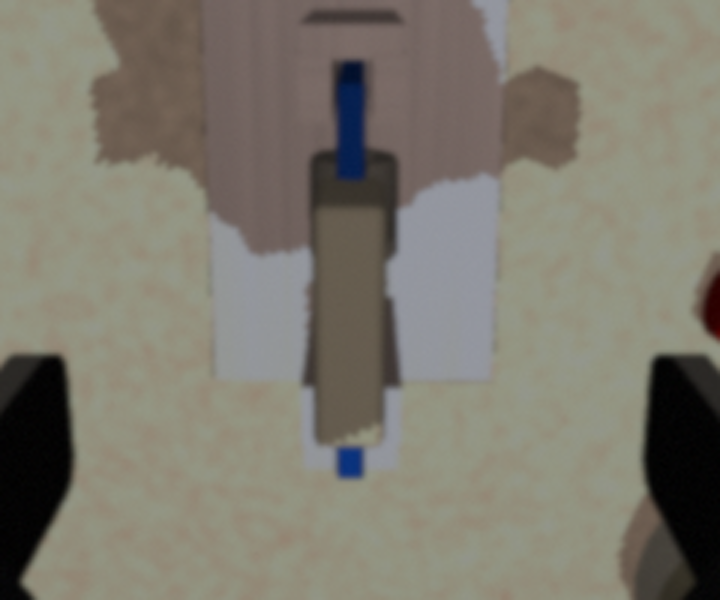

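{"method": "drive_tool", "body": {
  "plan": [
    [[0.6,-0.1,0.2,0,0,0,1],[1.6,-0.1,0.2,0,0,0,1],[1.8,0,0,0,0,0,1],[1.5,0,0,0,0,0,1],[0.6,0,0,0,0,0,1]]
  ]
}}

```text
clock: 3.27
tcp_pos: [0.4715, -0.3024, 0.0901]
orientation: [0.582, 0.401, 0.582, -0.401]
wrist_force: [-0.4, -0.4, -0.2]
finger_gap: 0.0853
```

```bash
python3 -c "
from h import *
from workcell import env
import cv2
im=env.read_camera('wrist')[:,:,::-1].copy()
s=env.get_state(); print(s['clock'],s['tcp_pos'],s['wrist_force'],s['qvel'].round(2))
print(rel([.47,-.3005,.087],.36))
cv2.imwrite('pics/w4.png',im)"
```

```text
3.3167 [ 0.47120048 -0.30219465  0.08955168] [ 0.36397023  0.30704096 -0.74866269] [-0.   -0.01  0.03  0.04 -0.   -0.  ]
(array([ 0.26, -0.05, -0.2 ]), array([ 0.29, -0.06,  0.02]))
```

View pics/w4.png

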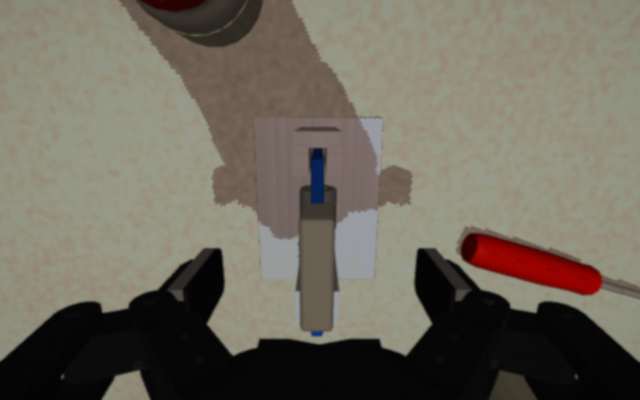

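{"method": "drive_tool", "body": {
  "plan": [
    [[0.2,0,-0.3,0,0,0,1],[0,0,0,0,0,0,0],[0,0,0,0,0,0,0],[0,0,0,0,0,0,0],[0,0,0,0,0,0,0]]
  ],
  "squeeze": 60
}}

```text
clock: 3.73
tcp_pos: [0.4709, -0.3007, 0.0891]
orientation: [0.583, 0.401, 0.582, -0.401]
wrist_force: [-0.4, 0.1, 0.1]
finger_gap: 0.0387
```

{"method": "drive_tool", "body": {
  "plan": [
    [[0,0,0,0,0,0,0],[0,0,0,0,0,0,0],[0,0,0,0,0,0,0],[0,0,0,0,0,0,0],[0,0,0,0,0,0,0]]
  ]
}}

```text
clock: 4.15
tcp_pos: [0.4706, -0.3007, 0.0887]
orientation: [0.583, 0.401, 0.582, -0.401]
wrist_force: [-0.8, -0.7, 3.5]
finger_gap: 0.0134
```

{"method": "drive_tool", "body": {
  "plan": [
    [[-0.3,0,0,0,0,0,0],[-0.8,0,0,0,0,0,0],[-1.2,0,0,0,0,0,0],[-1.5,0,0,0,0,0,0],[-1.8,0,0,0,0,0,0]]
  ]
}}

```text
clock: 4.57
tcp_pos: [0.4696, -0.2996, 0.144]
orientation: [0.581, 0.401, 0.583, -0.401]
wrist_force: [-0.5, 0.3, -1.3]
finger_gap: 0.013
```

{"method": "drive_tool", "body": {
  "plan": [
    [[-2.2,0,0,0,0,0,0],[-2.5,0,0,0,0,0,0],[-2.5,0,0,0,0,0,0],[-2.5,0,0,0,0,0,0],[-1.2,0,0,0,0,0,0]]
  ]
}}

```text
clock: 4.98
tcp_pos: [0.471, -0.3007, 0.2569]
orientation: [0.584, 0.401, 0.581, -0.401]
wrist_force: [-0.4, -0.3, -1.7]
finger_gap: 0.0133
```

```bash
python3 -c "
from h import *
from workcell import env
import cv2
im=env.read_camera('scene')[:,:,::-1].copy()
i2=env.read_camera('side')[:,:,::-1].copy()
s=env.get_state(); print(s['clock'],s['tcp_pos'],s['wrist_force'],s['finger_gap'])
y=np.radians(-2.4)
t=np.array([.5384,.0504])-s['tcp_pos'][:2]
print(rel([.5384,.0504,.255],y)); rows([.5384,.0504,.255],y,10)
a=cv2.resize(im[140:260,150:350],None,fx=3,fy=3);b=cv2.resize(i2[130:290,230:430],None,fx=2,fy=2)
cv2.imwrite('pics/s5.png',a);cv2.imwrite('pics/d5.png',b)"
```

```text
5.0833 [ 0.47140757 -0.3010961   0.2561819 ] [-0.09547281 -0.53342453 -2.1142707 ] 0.013342999193313058
(array([  0.04,  18.79, -30.45]), array([23.28,  0.2 , -0.19]))
[0.0, 1.9, -3.0, 2.3, 0.0, -0.0]
[0.0, 1.8, -3.1, 2.3, 0.0, -0.0]
[0.0, 1.6, -3.2, 2.3, 0.0, -0.0]
[0.0, 1.5, -3.3, 2.3, 0.0, -0.0]
[0.0, 1.4, -3.3, 2.3, 0.0, -0.0]
[0.0, 1.2, -3.4, 2.3, 0.0, -0.0]
[0.0, 1.1, -3.4, 2.3, 0.0, -0.0]
[0.0, 0.9, -3.5, 2.3, 0.0, -0.0]
[0.0, 0.8, -3.5, 2.3, 0.0, -0.0]
[0.0, 0.7, -3.5, 2.3, 0.0, -0.0]
```

View pics/s5.png

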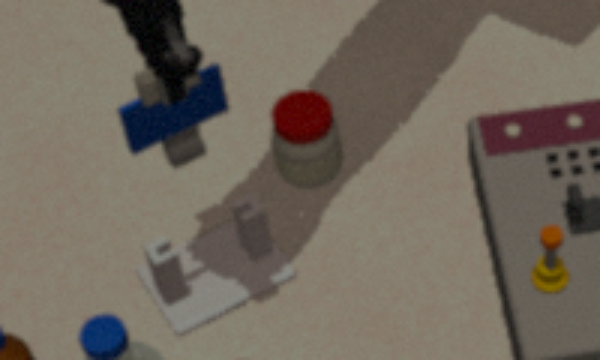

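View pics/d5.png

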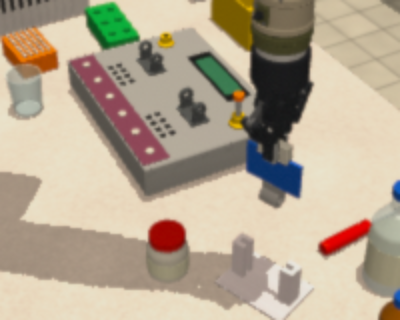

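{"method": "drive_tool", "body": {
  "plan": [
    [[0,1.9,-3.0,2.3,0,0,0],[0,1.8,-3.1,2.3,0,0,0],[0,1.6,-3.2,2.3,0,0,0],[0,1.5,-3.3,2.3,0,0,0],[0,1.4,-3.3,2.3,0,0,0]]
  ]
}}

```text
clock: 5.5
tcp_pos: [0.5037, -0.1225, 0.2517]
orientation: [0.538, 0.458, 0.54, -0.458]
wrist_force: [1.2, 0.2, -0.1]
finger_gap: 0.0132
```

{"method": "drive_tool", "body": {
  "plan": [
    [[0,1.2,-3.4,2.3,0,0,0],[0,1.1,-3.4,2.3,0,0,0],[0,0.9,-3.5,2.3,0,0,0],[0,0.8,-3.4,2.3,0,0,0],[0,0.5,-2.5,2.3,0,0,0]]
  ]
}}

```text
clock: 5.92
tcp_pos: [0.5343, 0.044, 0.2517]
orientation: [-0.49, -0.509, -0.491, 0.51]
wrist_force: [0.4, -1.6, -1.2]
finger_gap: 0.0132
```

{"method": "drive_tool", "body": {
  "plan": [
    [[0,0,0,0,0,0,0],[0,0,0,0,0,0,0],[0,0,0,0,0,0,0],[0,0,0,0,0,0,0],[0,0,0,0,0,0,0]]
  ]
}}

```text
clock: 6.33
tcp_pos: [0.5349, 0.04, 0.2529]
orientation: [-0.49, -0.509, -0.49, 0.51]
wrist_force: [0.6, -1.1, -2.3]
finger_gap: 0.013
```

```bash
cat > look.py <<'E'
from h import *
from workcell import env
import cv2,sys,pickle
n=sys.argv[1]
s=env.get_state(); S={}
for c in ("wrist","scene","side"):
    if c=="wrist": S["st"]=env.get_state()
    S[c]=np.mean([env.read_camera(c).astype(float) for _ in range(1)],0).astype(np.uint8)
    cv2.imwrite(f"pics/{c}_{n}.png",S[c][:,:,::-1])
s=S["st"];print(s['clock'],s['tcp_pos'],s['wrist_force'],s['finger_gap'],s['qvel'].round(3))
pickle.dump(s,open(f"{n}.pkl","wb"))
print(rel([.5384,.0504,.255],np.radians(-2.4)))
a=cv2.resize(S["scene"][145:245,300:400,::-1],None,fx=6,fy=6,interpolation=cv2.INTER_CUBIC)
b=cv2.resize(S["side"][115:215,270:370,::-1],None,fx=6,fy=6,interpolation=cv2.INTER_CUBIC)
cv2.imwrite(f"pics/zs_{n}.png",a);cv2.imwrite(f"pics/zd_{n}.png",b)
E
python3 look.py a
```

```text
6.3333 [0.53491836 0.03998791 0.2529112 ] [ 0.61682883 -1.10211643 -2.32473386] 0.012962815907004181 [-0.003 -0.002  0.006 -0.     0.     0.004]
(array([-0.17,  0.29, -1.03]), array([ 0.19, -0.  , -0.  ]))
```

View pics/wrist_a.png

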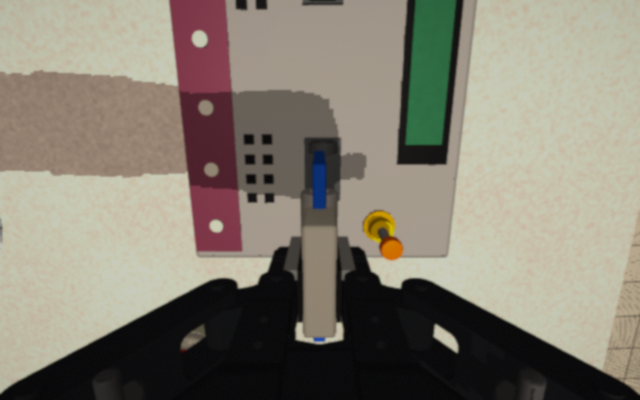

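View pics/zs_a.png

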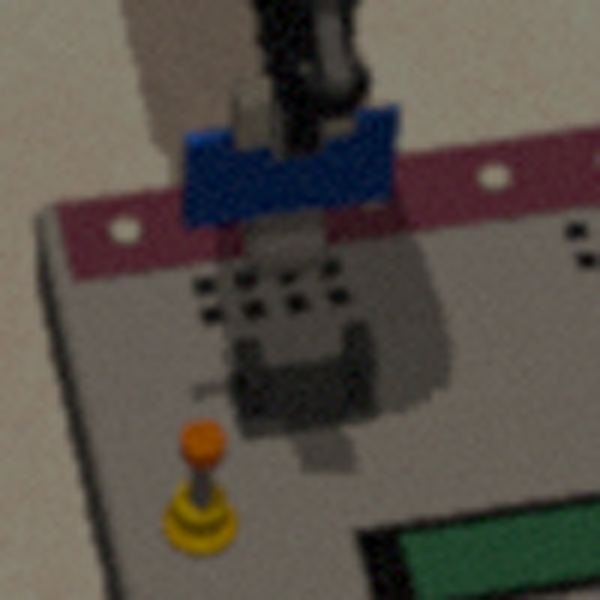

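View pics/zd_a.png

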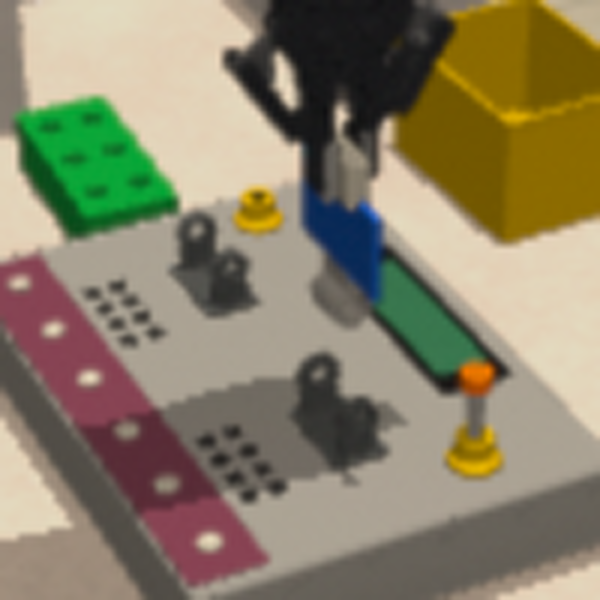

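```bash
cat > m1.py <<'E'
from h import *
import pickle
np.set_printoptions(precision=4,suppress=True)
s=pickle.load(open("a.pkl","rb"))
an=[.5422,.1403,-.0421]
P=[[-140,-190,75],[140,-190,75],[60,-150,141],[60,-150,95],[0,-70,118],[0,-60,118],[-13,-60,80],[13,-60,80]]
print(proj("wrist",place(an,P),s).round(1))
obs=[("wrist",P[0],(199,256),s),("wrist",P[1],(447.5,256),s),("wrist",P[2],(391.5,247),s)]
print(fit(obs,an))
E
python3 m1.py
python3 - <<'E'
import cv2
im=cv2.imread("pics/wrist_a.png")
cv2.imwrite("pics/wz_a.png",cv2.resize(im[110:270,190:460],None,fx=2.95,fy=2.95,interpolation=cv2.INTER_CUBIC))
E
```

```text
[[194.6 260. ]
 [449.2 261.1]
 [392.  252.2]
 [381.9 233.1]
 [323.1 156.2]
 [323.2 144.5]
 [309.5 141. ]
 [336.1 141.1]]
(array([ 0.5412,  0.1453, -0.0382]), array([[-5.222 ,  0.2585],
       [ 1.8359,  0.4353],
       [ 0.0801, -0.3584]]), array([0.0013, 0.0007, 0.0062]))
```

View pics/wz_a.png

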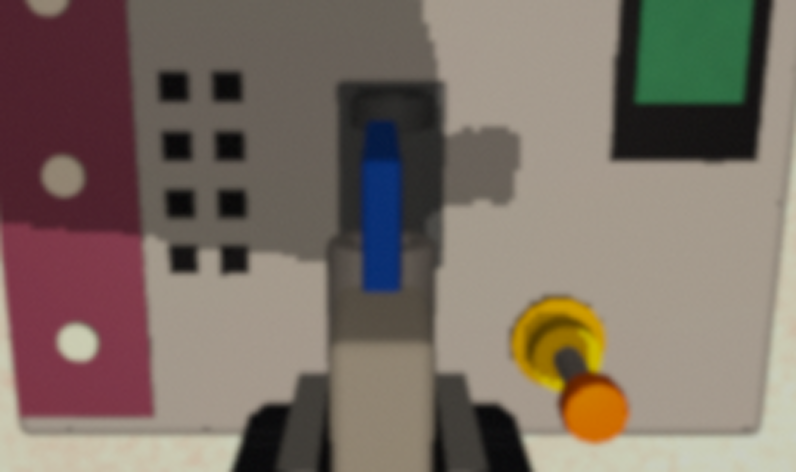

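{"method": "drive_tool", "body": {
  "plan": [
    [[0.5,0.1,-0.4,0,0,0,0],[1.0,0.1,-0.4,0,0,0,0],[1.2,0.1,-0.3,0,0,0,0],[1.0,0,0,0,0,0,0],[0.5,0,0,0,0,0,0]]
  ]
}}

```text
clock: 6.9
tcp_pos: [0.5376, 0.0523, 0.209]
orientation: [-0.49, -0.508, -0.492, 0.51]
wrist_force: [-0.5, -0.1, -1.1]
finger_gap: 0.0129
```

{"method": "drive_tool", "body": {
  "plan": [
    [[0,0,0,0,0,0,0],[0,0,0,0,0,0,0],[0,0,0,0,0,0,0],[0,0,0,0,0,0,0],[0,0,0,0,0,0,0]]
  ]
}}

```text
clock: 7.32
tcp_pos: [0.539, 0.0519, 0.2119]
orientation: [0.491, 0.51, 0.49, -0.509]
wrist_force: [0.3, 0.8, -2.4]
finger_gap: 0.0131
```

```bash
sed -i 's/range(1)/range(4)/' look.py; python3 look.py b; python3 - <<'E'
import cv2
im=cv2.imread("pics/wrist_b.png")
cv2.imwrite("pics/wz_b.png",cv2.resize(im[50:270,190:460],None,fx=2.7,fy=2.7,interpolation=cv2.INTER_CUBIC))
E
```

```text
7.3167 [0.53899722 0.05190103 0.21192048] [ 0.25948001  0.81593127 -2.40363993] 0.013067872392422408 [ 0.001  0.    -0.003 -0.002  0.002  0.   ]
(array([-4.37, -0.01,  0.16]), array([ 0.27, -0.  ,  0.  ]))
```

View pics/wz_b.png

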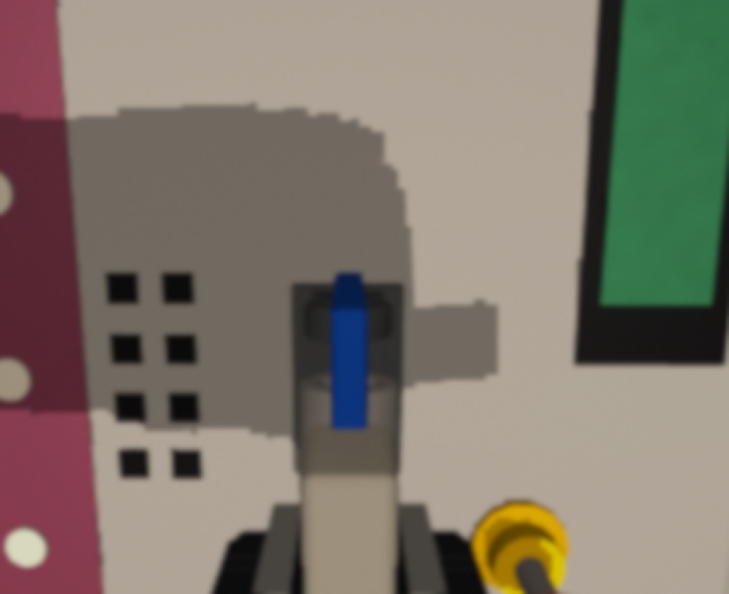

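View pics/zs_b.png

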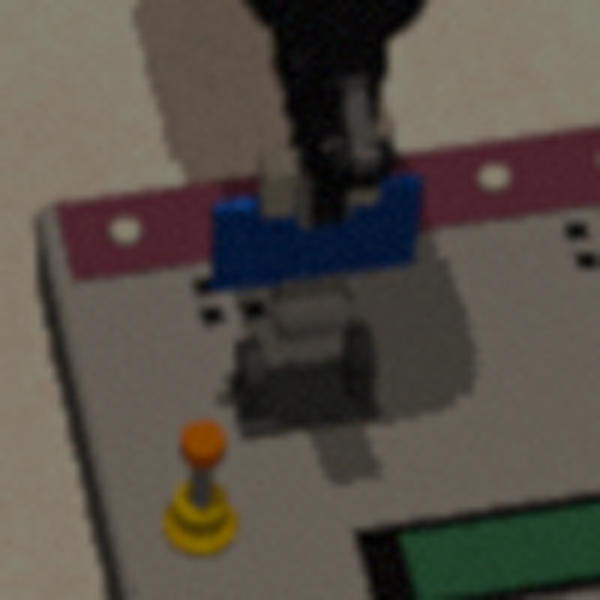

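View pics/zd_b.png

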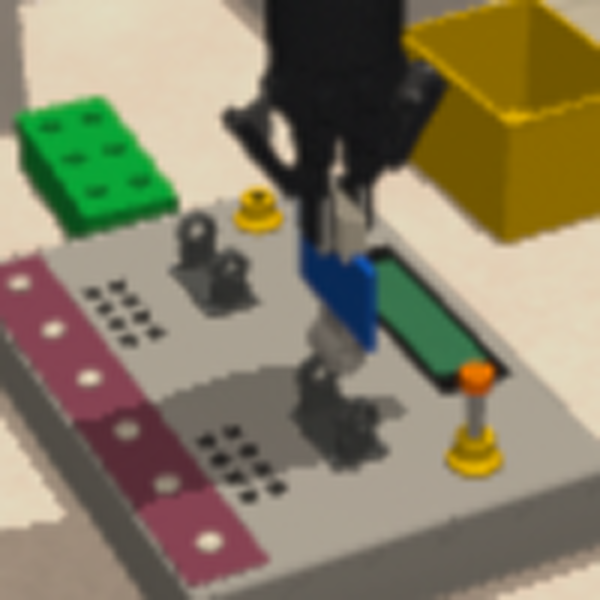

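```bash
cat > ov.py <<'E'
from h import *
import cv2,sys,pickle
n=sys.argv[1]; an=[float(v) for v in sys.argv[2].split(",")]; co=[float(v) for v in sys.argv[3].split(",")]; # co: x,y,z(bottom),yaw
def circ(y,zc,r,N=24): a=np.linspace(0,2*np.pi,N+1); return np.c_[r*np.cos(a),0*a+y,zc+r*np.sin(a)]
hin=[circ(y,105,13) for y in(-120,-110,-70,-60)]+[circ(y,105,7) for y in(-120,-70)]
def box(x,y,z0,z1): return [np.array([[-x,-y,z],[x,-y,z],[x,y,z],[-x,y,z],[-x,-y,z]]) for z in(z0,z1)]+[np.array([[a*x,b*y,z0],[a*x,b*y,z1]]) for a in(-1,1) for b in(-1,1)]
cv=box(3,45,35,90)+box(7,25,85,113)+[circ(-15,13,13),circ(15,13,13)]
for cam,o in (("scene",(300,145)),("side",(270,115)),("wrist",(220,90))):
    st=pickle.load(open(n+".pkl","rb"))
    im=cv2.imread(f"pics/{cam}_{n}.png"); k=7 if cam!="wrist" else 3
    w=85 if cam!="wrist" else 200
    ox,oy=o if cam!="wrist" else o
    z=cv2.resize(im[oy:oy+w,ox:ox+w],None,fx=k,fy=k,interpolation=cv2.INTER_CUBIC); z=cv2.convertScaleAbs(z,alpha=1.5)
    for L,p,col,dz in [(l,an,(0,255,255),0) for l in hin]+[(l,[co[0],co[1],co[3]],(0,255,0),co[2]*1000) for l in cv]:
        q=proj(cam,place(p,L+[0,0,dz]),st); q=((q-[ox,oy]+.5)*k-.5)
        cv2.polylines(z,[np.round(q*8).astype(np.int32)],False,col,1,cv2.LINE_AA,3)
    cv2.imwrite(f"pics/ov_{cam}_{n}.png",z)
E
python3 ov.py b .5422,.1403,-.0421 .539,.050,.1292,-.0421
```

```text
(no output)
```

View pics/ov_scene_b.png

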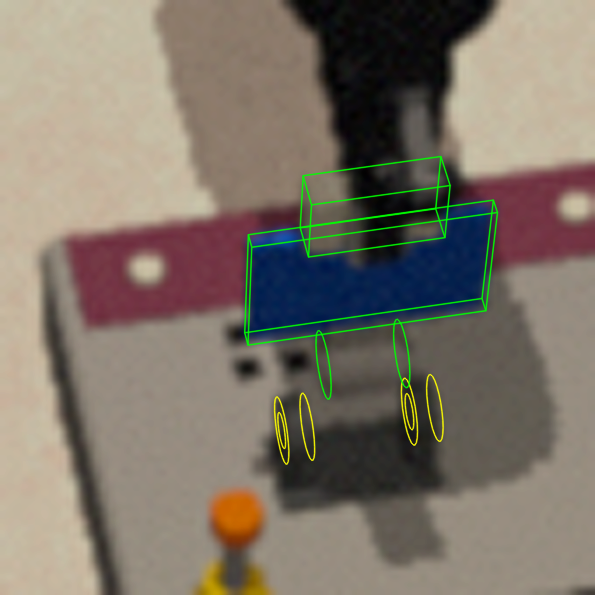

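View pics/ov_side_b.png

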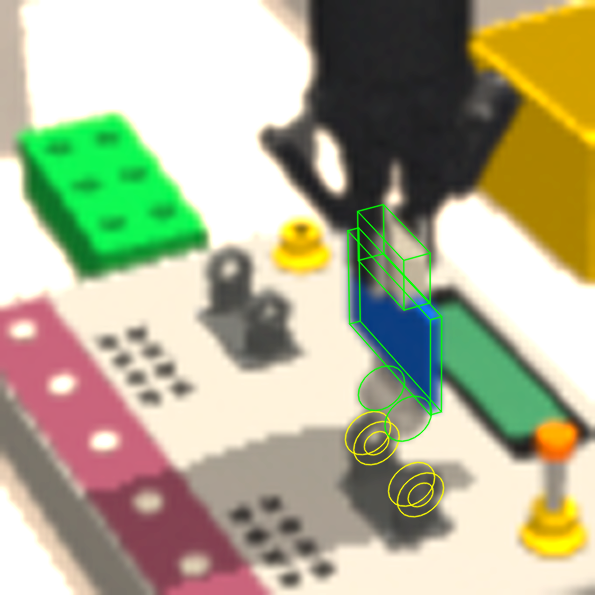

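```bash
cat > ov0.py <<'E'
from h import *
import cv2,sys
an=[float(v) for v in sys.argv[1].split(",")]
def circ(y,zc,r,N=24): a=np.linspace(0,2*np.pi,N+1); return np.c_[r*np.cos(a),0*a+y,zc+r*np.sin(a)]
out=[]
for cam,(ox,oy),yy in (("scene",(335,195),-90),("side",(315,170),-90)):
    im=cv2.imread(f"pics/{cam}0.png"); k=20; w=30
    z=cv2.resize(im[oy:oy+w,ox:ox+w],None,fx=k,fy=k,interpolation=cv2.INTER_CUBIC); z=cv2.convertScaleAbs(z,alpha=2,beta=20)
    zz=z.copy()
    for L in [circ(yy+d,105,13) for d in(-30,-20,20,30)]+[circ(yy+d,105,7) for d in(-30,20)]:
        q=((proj(cam,place(an,L))-[ox,oy]+.5)*k-.5)
        cv2.polylines(zz,[np.round(q*8).astype(np.int32)],False,(0,255,255),1,cv2.LINE_AA,3)
    out.append(np.hstack([cv2.resize(z,(400,400)),cv2.resize(zz,(400,400))]))
cv2.imwrite("pics/ov0_s.png",out[0]);cv2.imwrite("pics/ov0_d.png",out[1])
E
python3 ov0.py .5422,.1403,-.0421
```

```text
(no output)
```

View pics/ov0_s.png

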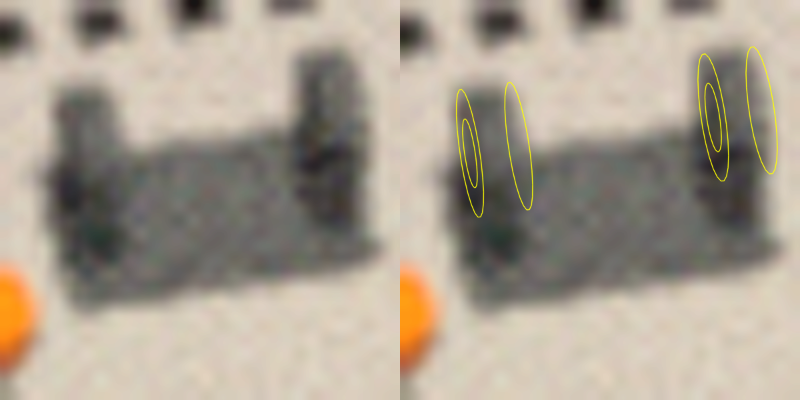

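View pics/ov0_d.png

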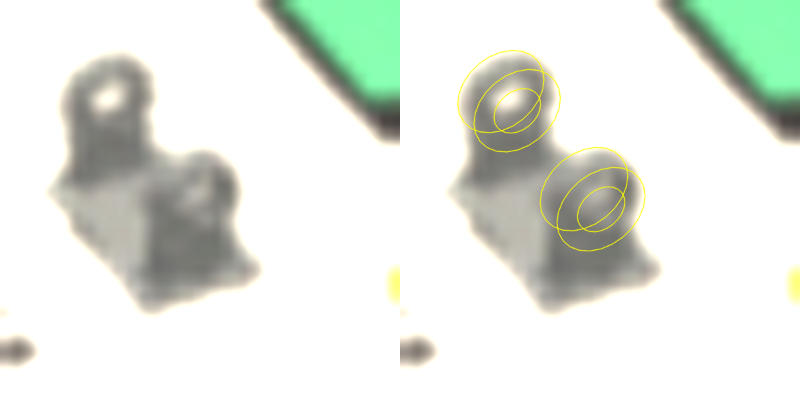

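{"method": "drive_tool", "body": {
  "plan": [
    [[0.3,0,0,0,0,0,0],[0.5,0,0,0,0,0,0],[0.5,0,0,0,0,0,0],[0.5,0,0,0,0,0,0],[0.4,0,0,0,0,0,0]]
  ]
}}

```text
clock: 8.33
tcp_pos: [0.5382, 0.052, 0.1883]
orientation: [-0.49, -0.509, -0.491, 0.509]
wrist_force: [-0.2, 0.2, -1.6]
finger_gap: 0.0132
```

```bash
sed -i 's/range(4)/range(2)/' look.py; python3 look.py c; python3 ov.py c .5422,.1400,-.0421 .5385,.050,.1065,-.0421
```

```text
8.3333 [0.53820491 0.0520328  0.18828608] [-0.17384935  0.19973789 -1.6306052 ] 0.013212469167577463 [ 0.002  0.022 -0.085 -0.109 -0.003  0.001]
(array([-6.55, -0.03,  0.16]), array([ 0.28, -0.  , -0.02]))
```

View pics/ov_scene_c.png

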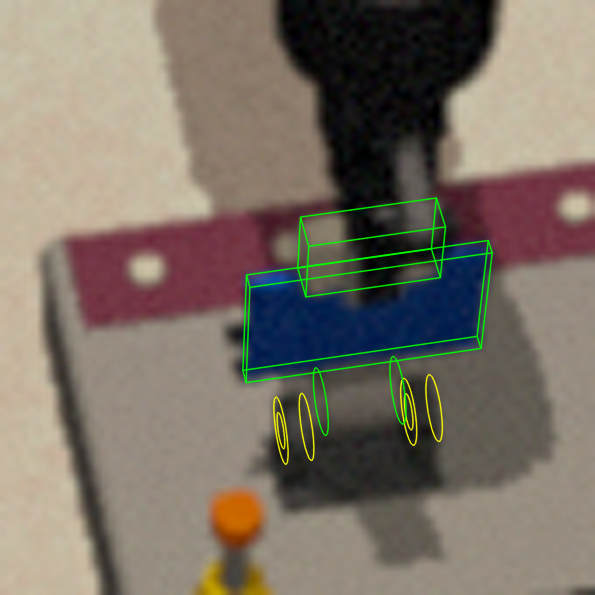

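View pics/zd_c.png

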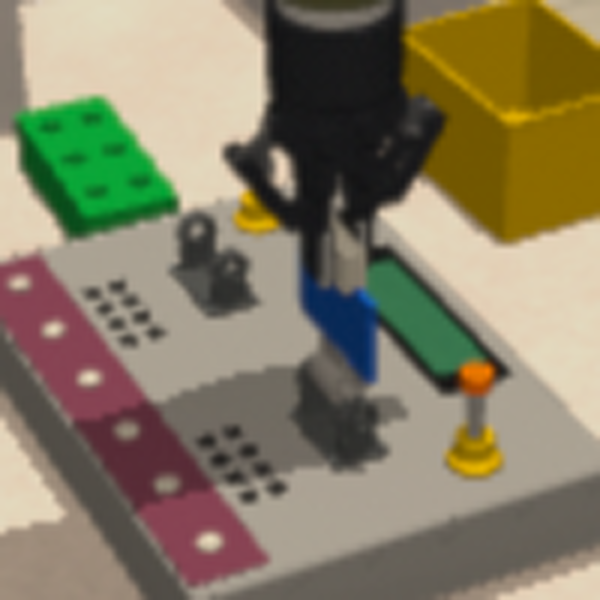

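View pics/wrist_c.png

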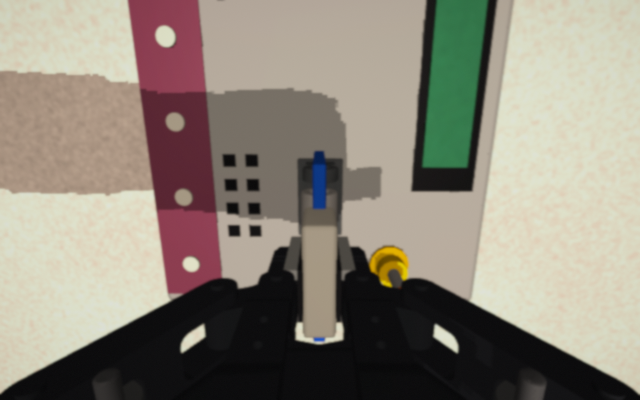

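{"method": "drive_tool", "body": {
  "plan": [
    [[0.3,0,0,0,0,0,0],[0.4,0,0,0,0,0,0],[0.4,0,0,0,0,0,0],[0.3,0,0,0,0,0,0],[0.1,0,0,0,0,0,0]]
  ]
}}

```text
clock: 9.05
tcp_pos: [0.5381, 0.052, 0.1734]
orientation: [-0.49, -0.509, -0.491, 0.509]
wrist_force: [-0.2, -0.4, -2.2]
finger_gap: 0.0132
```

{"method": "drive_tool", "body": {
  "plan": [
    [[0,0,0,0,0,0,0],[0,0,0,0,0,0,0],[0,0,0,0,0,0,0],[0,0,0,0,0,0,0],[0,0,0,0,0,0,0]]
  ]
}}

```text
clock: 9.47
tcp_pos: [0.5387, 0.052, 0.1745]
orientation: [0.491, 0.509, 0.491, -0.509]
wrist_force: [0.1, -0.3, -1.5]
finger_gap: 0.0132
```

```bash
sed -i 's/range(2)/range(4)/' look.py; python3 look.py d; python3 - <<'E'
from h import *
s=env.get_state();t=s["tcp_pos"];print(t,s["wrist_force"])
E
python3 ov.py d .5422,.1400,-.0421 .5386,.050,.0925,-.0421
python3 - <<'E'
import cv2
for c,(x,y) in (("scene",(325,170)),("side",(310,150))):
    im=cv2.imread(f"pics/{c}_d.png"); cv2.imwrite(f"pics/zz_{c}_d.png",cv2.convertScaleAbs(cv2.resize(im[y:y+50,x:x+50],None,fx=12,fy=12,interpolation=cv2.INTER_CUBIC),alpha=1.6,beta=10))
im=cv2.imread("pics/wrist_d.png"); cv2.imwrite("pics/wz_d.png",cv2.convertScaleAbs(cv2.resize(im[120:240,250:390],None,fx=5,fy=5,interpolation=cv2.INTER_CUBIC),alpha=1.6))
E
```

```text
9.4667 [0.53872598 0.05198511 0.17449615] [ 0.09801377 -0.30343369 -1.45806232] 0.01319925337468138 [-0.002 -0.001 -0.002 -0.002  0.    -0.   ]
(array([-8.07, -0.01,  0.16]), array([ 0.27, -0.01, -0.  ]))
[0.53860137 0.0519918  0.17429616] [-0.82202267 -0.36474158 -0.84058194]
```

View pics/ov_scene_d.png

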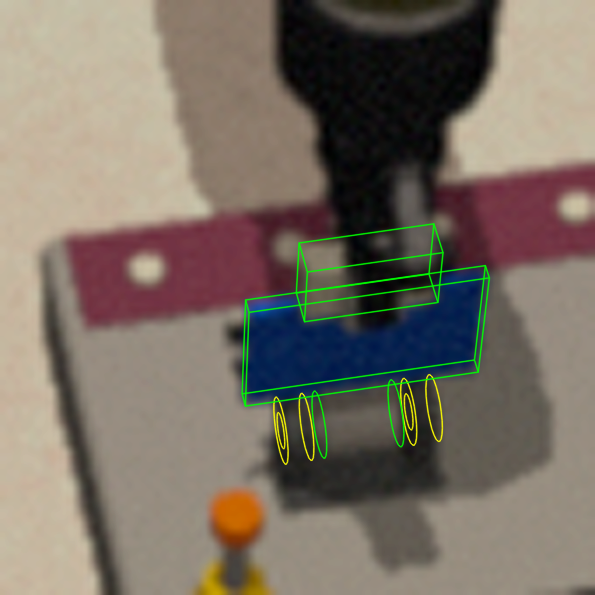

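View pics/zz_scene_d.png

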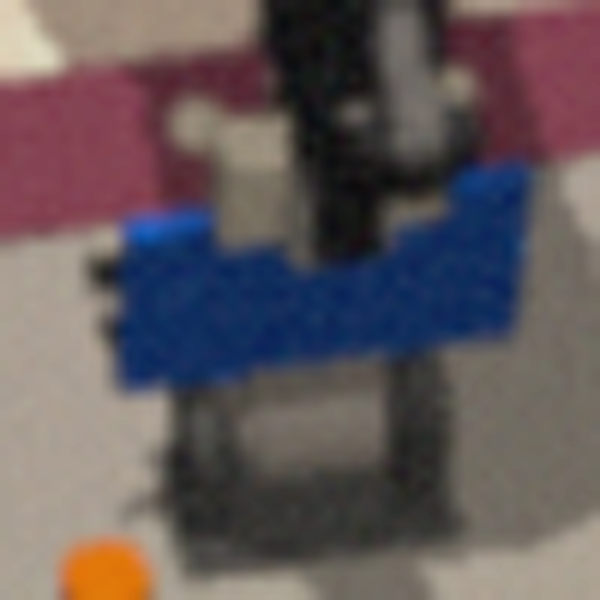

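View pics/zz_side_d.png

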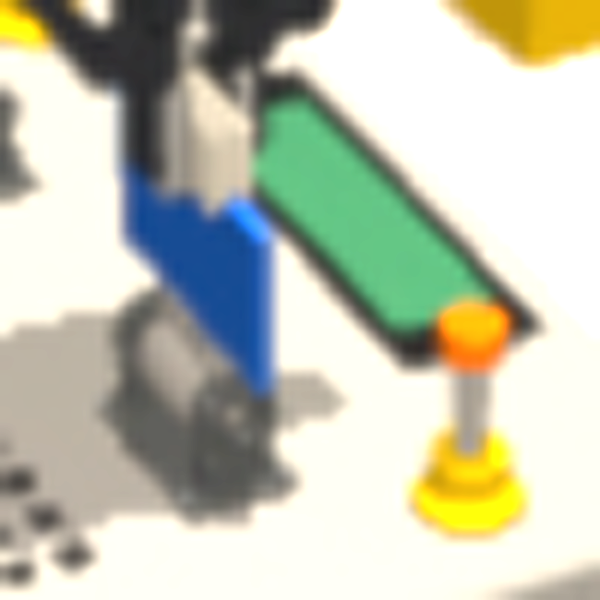

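View pics/ov_side_d.png

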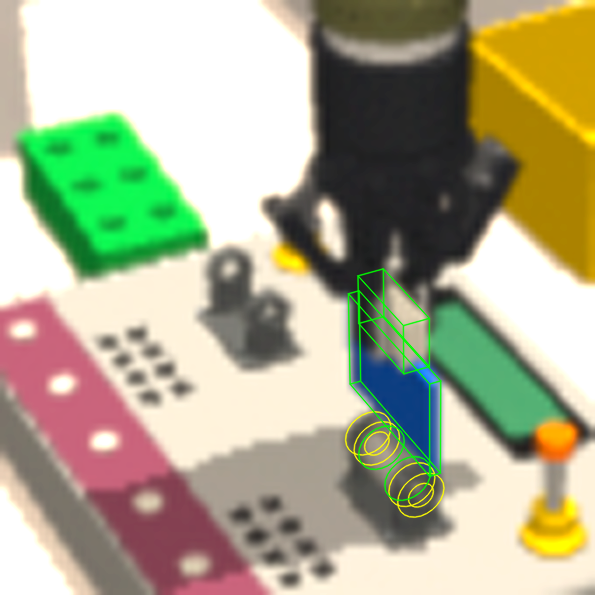

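View pics/wz_d.png

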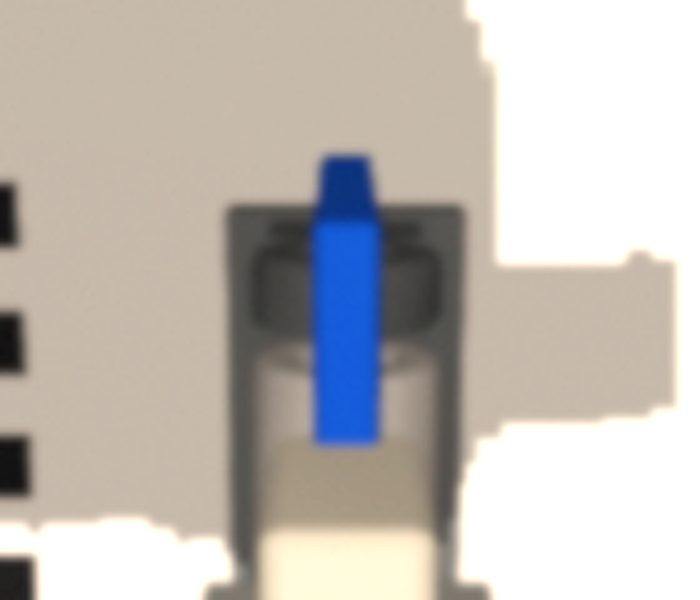

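```bash
python3 - <<'E'
from h import *
import pickle,cv2
np.set_printoptions(precision=2,suppress=True)
s=pickle.load(open("d.pkl","rb")); an=[.5422,.14,-.0421]
f=lambda q:(q-[250,120]+.5)*5-.5
def sh(nm,p,P): print(nm,f(proj("wrist",place(p,P),s)))
sh("ear top faces +y/-y, plate end",an,[[0,-60,118],[0,-70,118],[-13,-70,105],[13,-70,105]])
for dy in (-.002,0,.002): sh("knuckle +y end top, sides; plate top +y end; bar",[.5386,.05+dy,-.0421],[[0,15,118],[-13,15,105],[13,15,105],[3,45,182],[7,25,205]])
im=cv2.imread("pics/wrist_d.png"); cv2.imwrite("pics/wz_d2.png",cv2.convertScaleAbs(cv2.resize(im[150:220,285:355],None,fx=8,fy=8,interpolation=cv2.INTER_CUBIC),alpha=2.2))
E
```

```text
ear top faces +y/-y, plate end [[348.28 279.82]
 [347.83 356.39]
 [252.69 333.84]
 [442.97 334.9 ]]
knuckle +y end top, sides; plate top +y end; bar [[349.64 409.37]
 [255.19 383.98]
 [443.88 385.03]
 [387.35 269.51]
 [444.39 585.74]]
knuckle +y end top, sides; plate top +y end; bar [[349.09 394.49]
 [254.44 369.9 ]
 [443.57 370.94]
 [386.65 246.53]
 [443.84 560.87]]
knuckle +y end top, sides; plate top +y end; bar [[348.53 379.54]
 [253.69 355.74]
 [443.27 356.79]
 [385.95 223.37]
 [443.29 535.78]]
```

View pics/wz_d2.png

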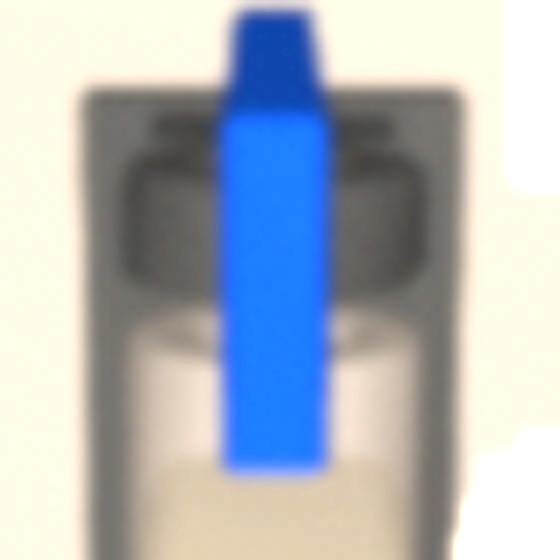

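```bash
python3 - <<'E'
from workcell import env
s=env.get_state();print(s["clock"],s["tcp_pos"],s["wrist_force"],s["finger_gap"],abs(s["qvel"]).max())
print(env.hand_in())
E
```

```text
10.0667 [0.53860137 0.0519918  0.17429616] [-0.82202267 -0.36474158 -0.84058194] 0.013311599195935735 0.0013299685907411439
the job is handed in; nothing more can be done
None
```

I lifted the blue cover out of its stand and lowered its knuckle between the ears of the right (-y) hinge, the one with the pin beside it. I handed the job in after about 10.1 s, still holding the cover there.

**Final state:**
- The TCP was at (0.539, 0.052, 0.174) and still. The gripper was closed on the bar at 13.3 mm with 60 N.
- The wrist force was about 1 N, little different from when the cover was hanging free in the air, so nothing appears to rest or press on the analyser.

**Alignment checks from the last pictures:**
- **Across the hinge (x):** the wrist picture shows the knuckle and ear centres within about 0.5 mm.
- **Height:** the hole centre is within about 1 mm of 105 mm. This comes from the grasp height and from model overlays on the scene and side pictures.
- **Upright and turn:** the cover looked upright and parallel to the hinge.

**Where the checks disagreed:** along the hinge axis, the scene overlay shows the knuckle centred within about 1 mm. Two wrist-camera estimates put it about 1.3 mm off, in opposite directions, and that camera showed a 3–4 mm bias along this axis. Since all of these are inside the 5 mm play on each side, I left it where it was.

I saw nothing else on the bench disturbed.

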